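# Turn the parts tray end for end and slide it into its rails

### The job

The plywood parts tray lies the wrong way round: turn it end for end and slide it nose first into the guide rails on the counter, fully home so that its wide end board is flush against the ends of the rails. Then push the free end of the wooden turn-button round on its pin until it lies straight across behind the end board, and let go of everything. Do not disturb the other things on the counter.

Things in the scene. Friction and masses are not known exactly. Their poses are not given: they have to be found in the camera images.
- tray_grip (a point): Plywood parts tray, about 0.4 kg, lifted by a square wooden post, 30 x 30 mm, in its middle, sides parallel to the tray's, top 85 mm above the tray's underside. The point is on the post's axis, 65 mm above the underside: pinch here on any two opposite sides (the tray's walls reach only 35 mm up). Axes: +x to the nose end, z up.
- tray_nose (a point): Nose end of the tray, corners cut off: middle of its edge, 80 mm from the post's axis along +x, 4 mm above the underside. The tray's floor is a board 88 mm wide, 8 mm thick, sticking out 9 mm beyond the side walls as a flange on both sides.
- tray_end (a point): The other end of the tray: outer face of its upright end board, 140 mm wide, 40 mm high, 8 mm thick, too wide for the rails. The point is 88 mm from the post's axis along -x, 20 mm above the underside.
- dock: Dark steel guide rails fixed to the counter, 144 mm wide, 20 mm high. Origin: on the counter, mid-channel; +x points into the channel, z up; mouth at x = -80 mm; a bar closes the far end at x = 86 mm. Channel 96 mm wide. With the tray home, nose first, its end board is flat against the rail ends and its post right over this origin, axes the same way.
- dock_mouth (a point): Middle of the rails' mouth, 20 mm above the counter. The channel flares to 116 mm here, narrowing to 96 mm within 35 mm. From there inward lips overhang it (underside 15, top 20 mm above the counter, 82 mm apart): the tray's flanges slide under them along the counter; it cannot be put in from above.
- keeper (a joint): Angle of the turn-button, a flat wooden bar turning on an upright pin by the mouth. 0: parked, pointing from the pin along the rails' -x, away from the mouth; positive: counterclockwise from above; below 0: pointing outward; 1.57 (its stop): along the rails' -y, across behind the end board of a tray that is home, 9 mm clear of it. Stays where left; 1.2 N at the free end moves it.
- keeper_pin (a point): Axis of the turn-button's fixed pin, at x = -114, y = +98 mm in the rails' frame, 13 mm above the counter.
- keeper_tip (a point): Middle of the turn-button's free end, 135 mm from the pin, 13 mm above the counter. The bar is 34 mm wide and 20 mm thick (3 to 23 mm above the counter). Its axes turn with it: -x from the pin to the free end.
- heel_cap: A cream plastic heel cap, D-shaped, 63 x 62 mm, 14 mm thick, a bystander; origin under its middle.
- heel_cap2: A second, identical cream heel cap, a bystander; origin under its middle.
- stretcher: A worn wooden shoe stretcher, about 210 x 64 mm, 36 mm high, a bystander; origin under its middle.
- eyelet_tin: A round tin of eyelets with a brass screw lid, 76 mm across, 55 mm high, a bystander; origin under its middle.
- polish_tin: A flat round polish tin, 82 mm across, 26 mm high, a bystander; origin under its middle.
- brush: A wooden shoe brush, 170 x 50 mm, 44 mm high, a bystander; origin under its middle.
- glue_can: A closed round can with a paper band, 76 mm across, 60 mm high, a bystander; origin under its middle.
There are look-alikes about, which are no part of the job. What is shaped like the part that bears tray_grip but yellow is not meant.

How it is judged:
At the end, for the whole second after the job is handed in: Tray flat on the counter in the rails, nose inward, its post within 8 mm along and 9 mm across of home (end board flush with the rail ends), within 5 degrees of the rails' direction; turn-button across behind the end board, within 11 degrees of straight (joint above 1.37 rad) (x of tray_grip in the frame of dock between -0.008 and 0.008 m and y of tray_grip in the frame of dock between -0.009 and 0.009 m and z of tray_grip in the frame of dock between 0.058 and 0.072 m and x of tray_nose in the frame of dock above 0.065 m and angle between the x axis of tray_grip and the x axis of dock, either way round below 0.09 rad and angle between tray_grip's own z axis and vertical below 0.06 rad and value of joint keeper above 1.37 rad); the robot touches nothing.
It fails at once if a bystander was shifted by more than 30 mm (distance of any of heel_cap, heel_cap2, stretcher, eyelet_tin, polish_tin, brush, glue_can from where it was at the start of the episode above 0.03 m).
It also fails if it takes over 61 s, if anything falls off the work surface, if the arm or the gripper's body presses on something with over 40 N, if the wrist force passes 120 N, or if a joint passes its speed limit or range.

### The arm

A 7-joint arm with a two-finger parallel gripper is mounted at the origin on the work surface. World frame = base frame: x ahead of the robot, y to its left, z up, the work surface at z = 0. Lengths are in m, angles in rad, forces in N, time in s.
With the tool pointing down it reaches from about 0.425 to 0.95 m from the base axis. Payload 4.7 kg.
Tool frame: the origin (TCP) lies at the very end of the fingers, on their centre line; the grasp point (between the pads) lies 19 mm behind it; z points along the fingers, y is the line along which they close (so a half turn about z gives the same grasp; the last joint's range is limited). The gripper opens to 85 mm and grips with 20 to 120 N. Pads are 22 mm wide; open, the fingers measure 114 mm over their backs; the gripper's body (76 mm by 85 mm) begins 54 mm behind the grasp point. The pads swing forward as they close: fully open they stand 13 mm farther back than shut.
Start: joints at [1.301, 0.469, -0.049, 1.532, 0.024, 1.141, -0.082], TCP at [0.161, -0.656, 0.231] pointing down, gripper open.
Joint ranges: [-2.59, 2.59], [-0.33, 1.99], [-1.39, 1.29], [0.1, 2.45], [-1.04, 4.18], [0.21, 1.99], [-2.66, 2.66]. Speed limits (rad/s): [2.57, 2.57, 3.14, 3.14, 3.14, 3.14, 3.14].

### API

Orientations are given as a rotation vector (axis times angle).
In Python, from plant import arm, imaging gives the robot as it stands. The module is installed in compiled form; this text tells all that it offers.
- The arm moves only by the tool send_rows, never from a script. Its argument "steps" is a list of rows, each a list of 3 entries, a list of its own where there are three numbers: the opening in per cent of the stroke, from 0 (shut) to 100 (fully open), then the shift along the tool's x, y, z in units of 60 mm (1.0 is 60 mm), then the turn, a rotation vector about the tool's x, y, z in units of 8 degrees (1.0 is 8 degrees). In form: [[fingers, [dx, dy, dz], [ax, ay, az]], ...]. A call has 1 to 8 rows; each row is the pose to reach, as a shift and turn from the pose commanded when the call began, along the tool's axes at that moment; what a row does not reach only later rows make up. A row lasts 1/8 s, in which the tool goes at most 62.5 mm and 10.7 degrees, less where a joint would pass 70% of its speed; a pose out of reach is approached as far as the arm can. A call with a gripper value outside its range is refused whole. The fingers move at their own pace and stop on an object; the grip force is fixed at half the most. Time passes only in rows, so rows that repeat a pose let the fingers close. It gives the time, the measured TCP pose, the force, the opening and the grip force at its end, in the units of the state.
- arm.read_state(): the state, without advancing time (a new reading comes with each control period).
- imaging.get_image(name): name is "scene" or "side" or "wrist"; returns (picture, depth): 420x560x3 uint8, red, green, blue; 420x560 float32, m along the optical axis (not along the pixel's ray), 0 where there is no reading.
- imaging.camera_params(name): a dict with "fov_y" (degrees; the focal length in pixels is half the picture's height over the tangent of half this angle, whatever the lens; pixels are square), "cx", "cy" (the principal point, pixels), "k1" (the pictures are not rectified: a ray, as slopes to the right and down, at radius r is drawn at 1 + k1 r^2 times it, then the intrinsics apply), "origin" and "rotation" of the camera in the world. Camera axes: x right, y down, z forward; pixel columns grow to the right and rows downward; lengths in m; the calibration is good to about 2 mm. A picture is of the moment at which its call begins: read the wrist's pose just before it. camera_params takes no time and is no camera call; for the wrist camera it gives the pose at the moment of the call.
- arm.hand_in(): hands the job in; it is judged then, once.
The state is a dict: "clock": time; "joint_pos": joint angles; "joint_vel": joint speeds; "tau": joint torques, N m; "tool_pos": TCP position; "ee_rot": TCP orientation; "wrist_force": force on the tool from outside, world axes, zero at the start; "ft_torque": the same for the moment, N m; "grip_width": finger opening in m; "finger_force": force on a finger pad.
Only numpy, scipy, OpenCV 4.12 (cv2) and the standard library are available. Lean on these libraries where they do the work, as an engineer would, in place of code of your own. Each camera call takes 0.05 s, during which the arm holds its last target. There are 200 camera calls.

## Working session

There is one attempt and no reset: what is moved stays moved. The work goes in short steps, Python scripts to look and compute and a tool call to move; the robot and the scene stay as the last step left them, time stands still between calls to the robot, and variables do not carry over. Pictures are saved under pics/ and viewed, at most 12 in all, crops included, and the job is handed in when it is done.

Besides the shell and the picture viewer there is one more tool, called after "Request:" by a JSON object that holds its "name" and its "arguments", one argument or row to a line. send_rows: Moves the arm, as the interface text tells. Its arguments: {"type":"object","properties":{"steps":{"type":"array"}},"required":["steps"]}

```bash
mkdir -p pics; cat > h.py <<'E'
import numpy as np, cv2
from plant import arm, imaging
def grab(n):
    p=imaging.camera_params(n); im,d=imaging.get_image(n)
    return p,im,d
def ray(p,u,v):
    f=210/np.tan(np.radians(p["fov_y"])/2)
    x,y=(u-p["cx"])/f,(v-p["cy"])/f
    a,b=x,y
    for _ in range(20):
        s=1+p["k1"]*(a*a+b*b); a,b=x/s,y/s
    return np.array([a,b,1.0])
def atz(p,u,v,z):
    r=np.array(p["rotation"]).reshape(3,3)@ray(p,u,v); o=np.array(p["origin"])
    return o+r*(z-o[2])/r[2]
def atd(p,d,u,v):
    return np.array(p["origin"])+np.array(p["rotation"]).reshape(3,3)@ray(p,u,v)*d[int(v),int(u)]
def tri(p,u,v,q,s,t):
    a=np.array(p["rotation"]).reshape(3,3)@ray(p,u,v);b=np.array(q["rotation"]).reshape(3,3)@ray(q,s,t)
    A=np.array(p["origin"]);B=np.array(q["origin"])
    l=np.linalg.lstsq(np.c_[a,-b],B-A,rcond=None)[0]
    return (A+a*l[0]+B+b*l[1])/2, np.linalg.norm(A+a*l[0]-B-b*l[1])
E
python3 - <<'E'
from h import *
import pickle
D={}
for n in("scene","side"):
    p,im,d=grab(n); D[n]=(p,im,d); cv2.imwrite(f"pics/{n}0.png",cv2.resize(im[:,:,::-1],(800,600),interpolation=cv2.INTER_CUBIC))
    print(n,p, (d>0).mean())
pickle.dump(D,open("d0.pkl","wb"))
s=arm.read_state();print(s)
E
```

```text
scene {'fov_y': 50.31690276467974, 'cx': 284.80410584189013, 'cy': 214.91331705127263, 'k1': 0.005641104581040259, 'origin': array([1.39786737, 0.36766561, 1.06118386]), 'rotation': array([-1.31829104, -2.22415839,  0.90489463])} 0.9959268707482993
side {'fov_y': 51.37886920224279, 'cx': 278.27875530759775, 'cy': 212.7695866842527, 'k1': 0.045412870610235266, 'origin': array([0.2227117 , 0.99533032, 0.86667404]), 'rotation': array([-0.39934846,  2.65001905, -1.37535189])} 0.9960076530612245
{'clock': 0.1, 'joint_pos': array([ 1.3010974 ,  0.46941883, -0.04859343,  1.53353055,  0.02409683,
        1.14103174, -0.08229495]), 'joint_vel': array([ 0.00049145, -0.00140815,  0.00015971, -0.00210141, -0.00032814,
       -0.00136424,  0.00105793]), 'tau': array([ 6.54036521e-04, -5.11516964e+01, -4.70075116e-02, -2.38388729e+01,
        1.07385303e-02,  4.37016060e-03,  1.71796034e-05]), 'tool_pos': array([ 0.16086434, -0.65502283,  0.23034583]), 'ee_rot': array([-3.11707518e+00, -3.77166297e-01,  4.33614153e-04]), 'wrist_force': array([-0.65347109, -0.16021007, -0.63358486]), 'ft_torque': array([-0.0498705 , -0.01795725,  0.02027274]), 'finger_force': 0.0, 'grip_width': 0.08546136984115642}
```

```bash
sed -i 's/np.array(\([pq]\)\["rotation"\]).reshape(3,3)/R(\1)/g' h.py; sed -i '2a from scipy.spatial.transform import Rotation as Ro\ndef R(p): return Ro.from_rotvec(p["rotation"]).as_matrix()' h.py; cat h.py|head -30
```

```text
import numpy as np, cv2
from plant import arm, imaging
from scipy.spatial.transform import Rotation as Ro
def R(p): return Ro.from_rotvec(p["rotation"]).as_matrix()
def grab(n):
    p=imaging.camera_params(n); im,d=imaging.get_image(n)
    return p,im,d
def ray(p,u,v):
    f=210/np.tan(np.radians(p["fov_y"])/2)
    x,y=(u-p["cx"])/f,(v-p["cy"])/f
    a,b=x,y
    for _ in range(20):
        s=1+p["k1"]*(a*a+b*b); a,b=x/s,y/s
    return np.array([a,b,1.0])
def atz(p,u,v,z):
    r=R(p)@ray(p,u,v); o=np.array(p["origin"])
    return o+r*(z-o[2])/r[2]
def atd(p,d,u,v):
    return np.array(p["origin"])+R(p)@ray(p,u,v)*d[int(v),int(u)]
def tri(p,u,v,q,s,t):
    a=R(p)@ray(p,u,v);b=R(q)@ray(q,s,t)
    A=np.array(p["origin"]);B=np.array(q["origin"])
    l=np.linalg.lstsq(np.c_[a,-b],B-A,rcond=None)[0]
    return (A+a*l[0]+B+b*l[1])/2, np.linalg.norm(A+a*l[0]-B-b*l[1])
```

View pics/scene0.png

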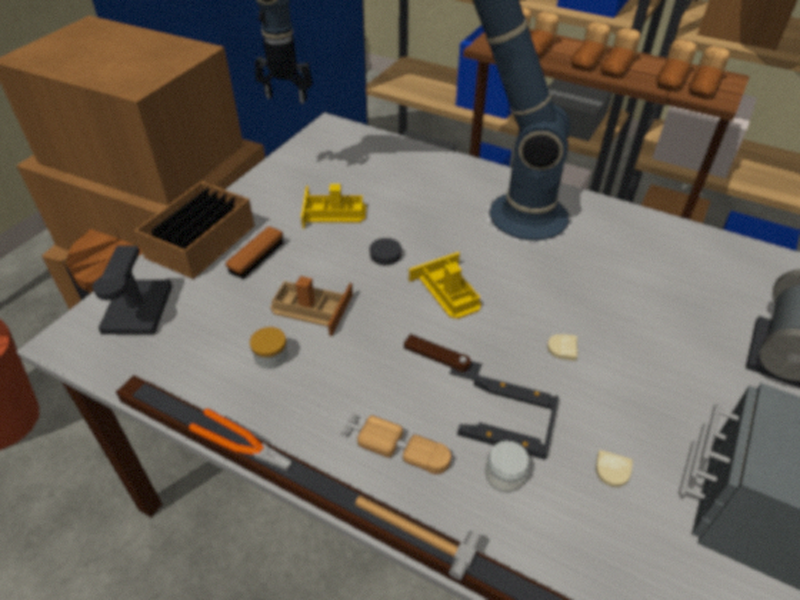

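View pics/side0.png

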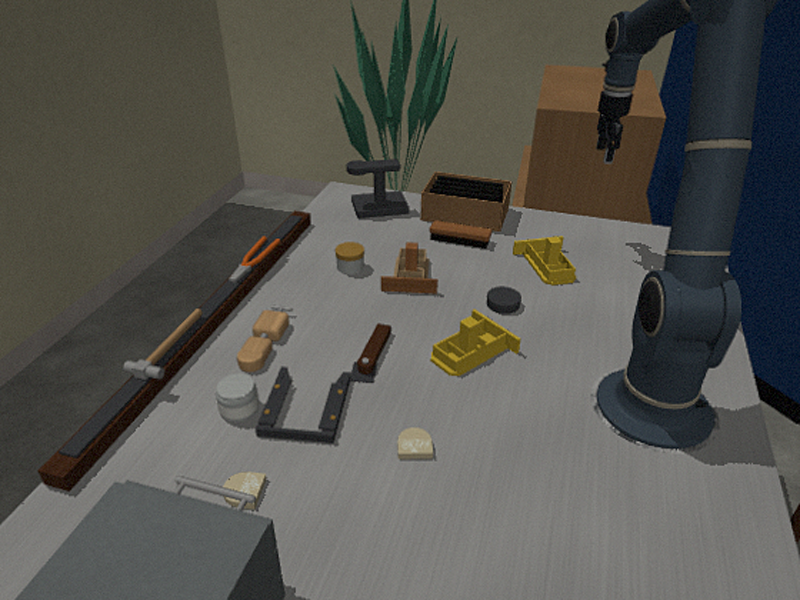

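Candidates in the scene view (800 px wide picture): the brown plywood tray at (313,300), yellow look-alikes at (335,205) and (447,285). The brown one fits, because yellow is excluded. The rails are at (510,410), with the turn-button running from its pin at (462,362) to its tip at (408,342). I'll take enlarged crops to confirm.

```bash
python3 - <<'E'
from h import *
import pickle
D=pickle.load(open("d0.pkl","rb"))
im=D["scene"][1][185:325,185:395]; cv2.imwrite("pics/c1.png",cv2.resize(im[:,:,::-1],None,fx=3.8,fy=3.8,interpolation=cv2.INTER_CUBIC))
im=D["side"][1][160:315,170:350]; cv2.imwrite("pics/c2.png",cv2.resize(im[:,:,::-1],None,fx=3.8,fy=3.8,interpolation=cv2.INTER_CUBIC))
E
```

```text
(no output)
```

View pics/c1.png

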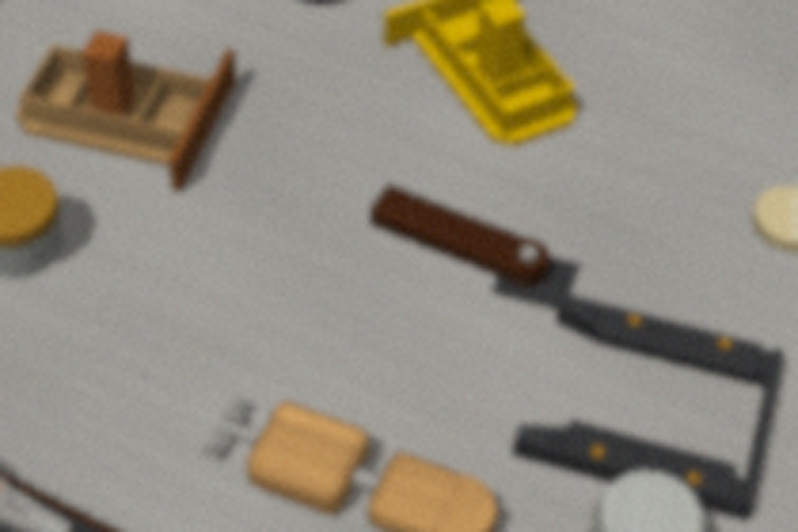

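View pics/c2.png

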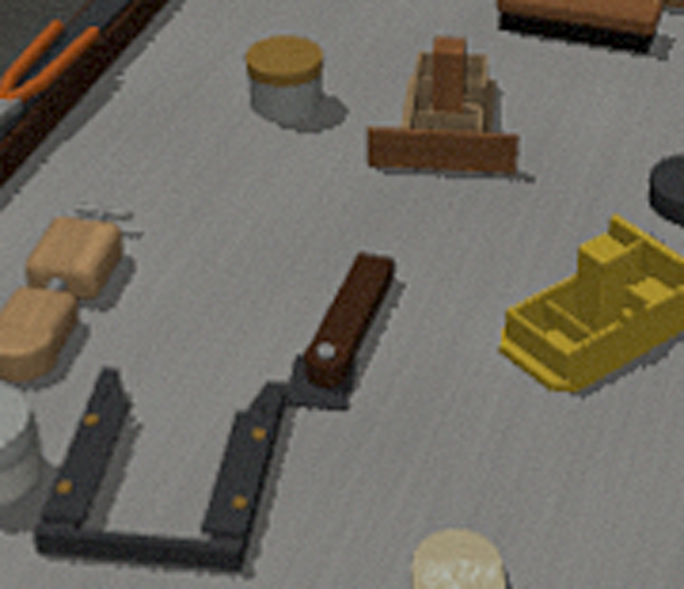

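The crops confirm the brown tray, with its end board towards the rails. Scene crop: post top (108,40), pin (529,253), screws (635,321), (725,344), (598,451) and (694,477). Side crop: post top (450,42), pin (325,351), screws (259,433), (239,502), (91,420) and (64,487).

```bash
python3 - <<'E'
from h import *
import pickle
D=pickle.load(open("d0.pkl","rb"));p,_,d=D["scene"];q,_,e=D["side"]
np.set_printoptions(precision=4,suppress=True)
P={"s1":(635,321,259,433),"s2":(725,344,239,502),"s3":(598,451,91,420),"s4":(694,477,64,487),"pin":(529,253,325,351),
"post":(108,40,450,43),"ebL":(231,54,517,136),"ebR":(179,166,369,129),"ktip":(384,203,374,259),"barA":(779,353,247,545),"barB":(750,496,40,532)}
for k,(a,b,c,f) in P.items():
    u,v,s,t=185+a/3.8-.4,185+b/3.8-.4,170+c/3.8-.4,160+f/3.8-.4
    x,g=tri(p,u,v,q,s,t); print(k,x,round(g,4),atd(p,d,u+.5,v+.5),atd(q,e,s+.5,t+.5))
# top-down clouds in the region via depth
pts=[]
for (P_,dd) in((p,d),(q,e)):
    for v in range(100,400):
        for u in range(100,450):
            if dd[v,u]>0:
                x=atd(P_,dd,u,v)
                if .3<x[0]<1.1 and -.7<x[1]<.5 and -.02<x[2]<.12: pts.append(x)
pts=np.array(pts);np.save("pts.npy",pts)
m=pts[:,2]<.005; print("floor z",np.median(pts[m,2]))
def b(c,r,lo,hi):
    s=pts[(np.hypot(pts[:,0]-c[0],pts[:,1]-c[1])<r)&(pts[:,2]>lo)&(pts[:,2]<hi)]
    return s
E
```

```text
s1 [0.5876 0.1667 0.0232] 0.0019 [0.5884 0.1692 0.0219] [0.5846 0.1686 0.0248]
s2 [0.5753 0.2356 0.0233] 0.0009 [0.5751 0.2376 0.0212] [0.5732 0.2366 0.0235]
s3 [0.711  0.1892 0.0232] 0.0002 [0.7109 0.1908 0.022 ] [0.7088 0.1908 0.0232]
s4 [0.6983 0.2579 0.0236] 0.0003 [0.6996 0.2596 0.0245] [0.6972 0.2577 0.0217]
pin [0.5699 0.0688 0.0279] 0.0002 [0.5676 0.0697 0.0238] [0.5692 0.0668 0.0244]
post [ 0.5803 -0.3198  0.0899] 0.0019 [ 0.5741 -0.3234  0.0823] [ 0.58   -0.3239  0.0848]
ebL [ 0.4982 -0.2536  0.0402] 0.0033 [ 0.5013 -0.2492  0.0403] [ 0.4959 -0.2556  0.039 ]
ebR [ 0.6313 -0.2215  0.0401] 0.0066 [ 0.6238 -0.2247  0.0245] [ 0.6284 -0.2246  0.0399]
ktip [ 0.573  -0.0607  0.0219] 0.0026 [ 0.5758 -0.0569  0.0226] [ 0.5695 -0.0577  0.0241]
barA [0.5576 0.2716 0.0193] 0.0072 [0.5633 0.2765 0.0213] [ 0.5623  0.2521 -0.0001]
barB [0.6943 0.2993 0.0228] 0.0032 [0.6908 0.2994 0.0181] [0.6942 0.3    0.0202]
floor z 0.0007582788363128534
```

```bash
cat >> h.py <<'E'
np.set_printoptions(precision=4,suppress=True)
def plan(xyz,yaw):
    """move units from measured pose to tool pointing down with tool x at yaw (rad)"""
    s=arm.read_state(); T=Ro.from_rotvec(s["ee_rot"])
    G=Ro.from_matrix(np.c_[[np.cos(yaw),np.sin(yaw),0],[np.sin(yaw),-np.cos(yaw),0],[0,0,-1]])
    print("t",s["clock"],"tcp",s["tool_pos"],"yaw",np.degrees(np.arctan2(*T.as_matrix()[[1,0],0])),"j",s["joint_pos"],"F",s["wrist_force"],"w",s["grip_width"],s["finger_force"])
    print("shift",T.inv().apply(np.array(xyz)-s["tool_pos"])/.06,"turn",np.degrees((T.inv()*G).as_rotvec())/8)
O=np.array([.646,.1984]);Y=np.radians(100.25)
def dk(x,y):
    return O+np.array([np.cos(Y)*x-np.sin(Y)*y,np.sin(Y)*x+np.cos(Y)*y])
def indk(w):
    c,s=np.cos(Y),np.sin(Y); e=np.asarray(w)[...,:2]-O
    return np.stack([c*e[...,0]+s*e[...,1],-s*e[...,0]+c*e[...,1]],-1)
E
python3 - <<'E'
from h import *
plan([.577,-.3236,.26],np.radians(13.5))
pts=np.load("pts.npy")
k=indk(pts)
# occupancy map of heights in dock frame, 20mm cells
for x in range(-340,140,20):
    print(x,' '.join('%3d'%(1000*np.max(pts[(k[:,0]*1000>=x)&(k[:,0]*1000<x+20)&(k[:,1]*1000>=y)&(k[:,1]*1000<y+20),2],initial=0)) for y in range(-200,200,20)))
E
```

```text
t 0.1 tcp [ 0.1609 -0.655   0.2303] yaw 13.798508638926569 j [ 1.3011  0.4694 -0.0486  1.5335  0.0241  1.141  -0.0823] F [-0.6535 -0.1602 -0.6336] w 0.08546136984115642 0.0
shift [ 8.0529 -3.711  -0.488 ] turn [-0.0129  0.0005  0.0373]
-340   5   8   5   8   5   4   7   7   5   5   5   7   6   6   5   5   6   6   3   6
-320   6   6   4   5   7   8   4   6   5   5   7   6   7   6   6   5   5   4   5   6
-300   6   6  25  26  26  20   5   5   5   6   5   6   4   7   5   6   7   6   4   8
-280   5   6   5  26  22   7   6   7   5   6   6   7   8   5   5   6   5   6   6   5
-260   7  30  40  40  41  29   6   6   5   5   7   5   6   7   6  29  27   3   6   4
-240   9  35  44  41  41  29   5   7   6   5   6   4   7   5  24  27  29   5   6   5
-220   6  38  42  42  40  29   5   6   6   9   5   7   6   7  26  29  29   5   7   5
-200   4  39  40  42  40  29   6   8   6   5   5   6   7   4  30  29  27   5   6   7
-180   6  31  32  32  36   6   7   5   5   6   8   7   5   8  28  28  27   5   5   7
-160   5  34  36  36  34   6   7   5   5   5   6   6   7   6  29  28  25   6   7   5
-140   8  35  
[... 458 characters left out ...]
 5  25  27   5   7   5   6   6   7
-20   5   7  63  64  65   5  27  25  22   5   6   6  26  25   5   6   6   5   6   7
0   5  52  67  65  66  64  26  25  22   6   6   7  26  25   5   6   5   7   6   5
20   7  68  65  66  64  64  26  25  22   9   5   7  26  25   6   6   7   5   6   7
40   6  28  64  66  66  63  27  27  20   5   7  23  26  27   4   6   5   8   7  17
60   7   5  46  64  52   5  26  27  22   6   5  24  26  24   6   7   6   6   7  21
80   6   3   4   4   6   6  24  26  26  25  25  25  27  24   6   5   8   6   5  20
100   4   4   4   5   5   7   5   7   9   5   6   5   7   5   6   6   6   7   5  17
120   3   4   6   4   5   6   6   5   7   5   4   6   5   7   6   8   6   5   5   7
```

Request:
{"name": "send_rows", "arguments": {
  "steps": [
    [100,[8.05,-3.7,-0.5],[0,0,0]],
    [100,[8.05,-3.7,-0.5],[0,0,0]],
    [100,[8.05,-3.7,-0.5],[0,0,0]],
    [100,[8.05,-3.7,-0.5],[0,0,0]],
    [100,[8.05,-3.7,-0.5],[0,0,0]],
    [100,[8.05,-3.7,-0.5],[0,0,0]],
    [100,[8.05,-3.7,-0.5],[0,0,0]],
    [100,[8.05,-3.7,-0.5],[0,0,0]]
  ]
}}

```text
clock: 1.1
tool_pos: [0.5529, -0.3435, 0.2592]
ee_rot: [-3.119, -0.377, 0.001]
wrist_force: [0.3, 0.6, -0.2]
grip_width: 0.0853
finger_force: 0.0
```

```bash
python3 - <<'E'
from h import *
plan([.577,-.3236,.26],np.radians(13.5))
E
```

```text
t 1.1 tcp [ 0.5529 -0.3435  0.2592] yaw 13.78151661194694 j [ 0.6366  0.4178 -0.2036  1.5527  0.0891  1.1808 -0.9142] F [ 0.3123  0.5539 -0.2094] w 0.08527599854727538 0.0
shift [ 0.4695 -0.2264 -0.0131] turn [-0.0014  0.0043  0.0352]
```

Request:
{"name": "send_rows", "arguments": {
  "steps": [
    [100,[0.45,-0.2,0],[0,0,0]],
    [100,[0.45,-0.2,0],[0,0,0]],
    [100,[0.45,-0.2,0],[0,0,0]]
  ]
}}

```text
clock: 1.48
tool_pos: [0.5739, -0.328, 0.2589]
ee_rot: [3.119, 0.375, -0.003]
wrist_force: [0.4, -0.8, 0.0]
grip_width: 0.0853
finger_force: 0.0
```

```bash
python3 - <<'E'
from h import *
import pickle
w=grab("wrist"); pickle.dump(w,open("w1.pkl","wb")); print(w[0])
cv2.imwrite("pics/w1.png",cv2.resize(w[1][:,:,::-1],(800,600)))
plan([.577,-.3236,.26],np.radians(13.5))
E
```

```text
{'fov_y': 69.54310788478409, 'cx': 278.4858641505068, 'cy': 212.77246349076552, 'k1': -0.018838188610952374, 'origin': array([ 0.6403, -0.3107,  0.4015]), 'rotation': array([ 2.2941, -1.801 , -0.247 ])}
t 1.525 tcp [ 0.5736 -0.3286  0.2591] yaw 13.63953529719729 j [ 0.6013  0.4353 -0.2069  1.5266  0.0948  1.1904 -0.9549] F [-0.6116  0.1847  0.1629] w 0.08508290942904809 0.0
shift [ 0.074  -0.0677 -0.0147] turn [0.0032 0.0111 0.0174]
```

View pics/w1.png

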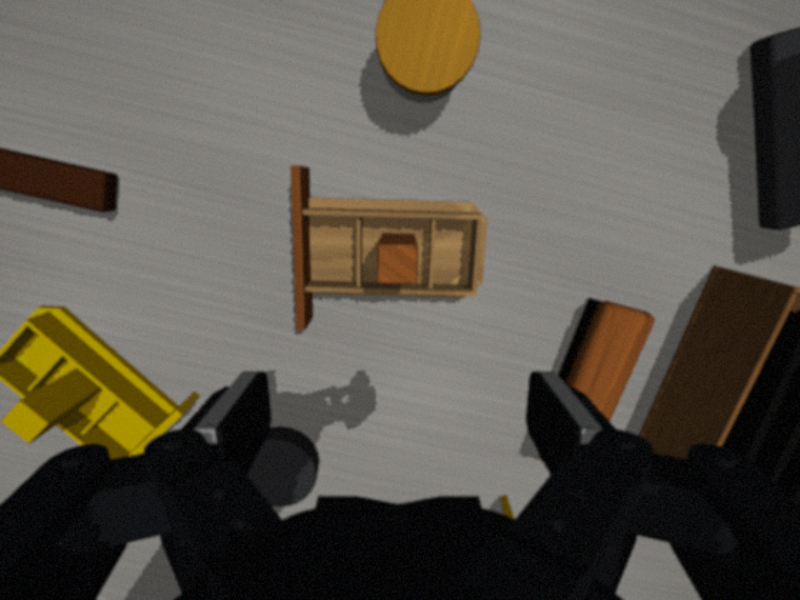

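The wrist picture shows the brown tray alone under the hand: post top centre (398,266), end board's outer edge from (291,167) to (296,331), nose at the right near (485,250).

```bash
python3 - <<'E'
from h import *
import pickle
p,im,d=pickle.load(open("w1.pkl","rb"))
c=.7
A=lambda u,v,z:atz(p,u*c,v*c,z)
print("post",A(398,266,.085),"depth z",atd(p,d,398*c,266*c))
a=A(291,167,.04);b=A(296,331,.04);print("board",a,b,np.linalg.norm(a-b),np.degrees(np.arctan2(*(a-b)[[1,0]])))
e,f=A(310,290,.035),A(470,295,.035);print("wall",np.degrees(np.arctan2(*(f-e)[[1,0]])))
# cloud fits: post top, end-board top
ys,xs=np.mgrid[100:300,150:400]
P=np.array([atd(p,d,u,v) for u,v in zip(xs.ravel(),ys.ravel())])
D=pickle.load(open("d0.pkl","rb"))
t=P[(P[:,2]>.078)&(P[:,2]<.1)]; print("posttop",t.mean(0),cv2.minAreaRect((t[:,:2]*1000).astype(np.float32)),len(t))
n=P[(P[:,2]>.035)&(P[:,2]<.046)&(np.hypot(P[:,0]-.565,P[:,1]+.235)<.09)&(P[:,1]>-.27)]
print("boardtop",n.mean(0),cv2.minAreaRect((n[:,:2]*1000).astype(np.float32)),len(n))
n=P[(P[:,2]>.004)&(np.hypot(P[:,0]-.577,P[:,1]+.32)<.12)]
print("all",cv2.minAreaRect((n[:,:2]*1000).astype(np.float32)))
E
```

```text
post [ 0.5827 -0.3249  0.085 ] depth z [ 0.5827 -0.3249  0.0852]
board [ 0.6322 -0.2247  0.04  ] [ 0.4964 -0.2531  0.04  ] 0.13873374048952306 11.810758215479252
wall -78.1144484404522
posttop [ 0.5851 -0.3235  0.0847] ((584.384521484375, -323.8561706542969), (30.243791580200195, 29.887420654296875), 13.246026992797852) 800
boardtop [ 0.571  -0.2425  0.0393] ((569.66650390625, -256.77142333984375), (137.8769073486328, 39.9879035949707), 11.644509315490723) 912
all ((583.634765625, -319.83721923828125), (138.29428100585938, 168.5132598876953), 12.319046020507812)
```

```bash
python3 - <<'E'
from h import *
plan([.583,-.3247,.047],np.radians(11.8))
E
```

```text
t 1.525 tcp [ 0.5736 -0.3286  0.2591] yaw 13.63953529719729 j [ 0.6013  0.4353 -0.2069  1.5266  0.0948  1.1904 -0.9549] F [-0.6116  0.1847  0.1629] w 0.08508290942904809 0.0
shift [ 0.1724 -0.0278  3.5351] turn [0.0034 0.0111 0.2299]
```

Request:
{"name": "send_rows", "arguments": {
  "steps": [
    [100,[0.17,-0.03,0.5],[0,0,0.23]],
    [100,[0.17,-0.03,1.3],[0,0,0.23]],
    [100,[0.17,-0.03,2.1],[0,0,0.23]],
    [100,[0.17,-0.03,2.7],[0,0,0.23]],
    [100,[0.17,-0.03,3.1],[0,0,0.23]],
    [100,[0.17,-0.03,3.4],[0,0,0.23]],
    [100,[0.17,-0.03,3.53],[0,0,0.23]],
    [100,[0.17,-0.03,3.53],[0,0,0.23]]
  ]
}}

```text
clock: 2.52
tool_pos: [0.5845, -0.3231, 0.0478]
ee_rot: [3.124, 0.326, 0.0]
wrist_force: [0.2, -0.6, 0.1]
grip_width: 0.0852
finger_force: 0.0
```

```bash
python3 - <<'E'
from h import *
plan([.583,-.3247,.047],np.radians(11.8))
E
```

```text
t 2.525 tcp [ 0.5845 -0.3231  0.0478] yaw 11.925636660267042 j [ 0.5656  0.6533 -0.1789  1.6929  0.1504  0.8086 -1.0439] F [ 0.199  -0.625   0.1433] w 0.08522399865013404 0.0
shift [-0.0302  0.0215  0.0139] turn [ 0.0019 -0.      0.0157]
```

Close on the post and lift.

Request:
{"name": "send_rows", "arguments": {
  "steps": [
    [0,[0,0,0],[0,0,0]],
    [0,[0,0,0],[0,0,0]],
    [0,[0,0,0],[0,0,0]],
    [0,[0,0,0],[0,0,0]],
    [0,[0,0,0],[0,0,0]],
    [0,[0,0,0],[0,0,0]],
    [0,[0,0,-0.1],[0,0,0]],
    [0,[0,0,-0.3],[0,0,0]]
  ]
}}

```text
clock: 3.52
tool_pos: [0.5831, -0.3214, 0.0643]
ee_rot: [-3.122, -0.328, 0.006]
wrist_force: [-0.2, 0.5, -3.6]
grip_width: 0.0292
finger_force: 59.6
```

```bash
python3 - <<'E'
from h import *
plan(list(dk(-.16,0))+[.16],np.radians(190.25))
plan([.583,-.2,.17],np.radians(100))
E
```

```text
t 3.525 tcp [ 0.5831 -0.3214  0.0643] yaw 11.98413008264619 j [ 0.5678  0.6323 -0.1833  1.6863  0.1442  0.841  -1.0393] F [-0.2399  0.5091 -3.5534] w 0.02921734342030174 59.57831561565399
shift [ 2.7387 -5.5956 -1.5866] turn [ -0.0388  -0.0356 -22.2832]
t 3.525 tcp [ 0.5831 -0.3214  0.0643] yaw 11.98413008264619 j [ 0.5678  0.6323 -0.1833  1.6863  0.1442  0.841  -1.0393] F [-0.2399  0.5091 -3.5534] w 0.02921734342030174 59.57831561565399
shift [ 0.413  -1.9844 -1.7571] turn [ -0.0374   0.0017 -11.002 ]
```

Request:
{"name": "send_rows", "arguments": {
  "steps": [
    [0,[0,0,-0.6],[0,0,0]],
    [0,[0,0,-1.2],[0,0,0]],
    [0,[0,0,-1.6],[0,0,-0.6]],
    [0,[0,0,-1.7],[0,0,-1.6]],
    [0,[0,0,-1.7],[0,0,-2.7]],
    [0,[0,0,-1.7],[0,0,-3.8]],
    [0,[0.1,-0.4,-1.7],[0,0,-4.9]],
    [0,[0.2,-0.8,-1.7],[0,0,-6.0]]
  ]
}}

```text
clock: 4.53
tool_pos: [0.5857, -0.2723, 0.1674]
ee_rot: [-2.717, -1.575, 0.001]
wrist_force: [0.0, 0.5, -3.2]
grip_width: 0.0291
finger_force: 60.2
```

```bash
python3 - <<'E'
from h import *
plan(list(dk(-.16,0))+[.16],np.radians(190.25))
E
```

```text
t 4.525 tcp [ 0.5857 -0.2723  0.1674] yaw 60.210549555801045 j [ 0.6585  0.5132 -0.4065  1.6554  0.2292  1.0219 -0.3417] F [ 0.0073  0.4557 -3.1932] w 0.029087118302597047 60.178728103637695
shift [ 5.2667 -1.3097  0.125 ] turn [ -0.0058  -0.0125 -16.2549]
```

Request:
{"name": "send_rows", "arguments": {
  "steps": [
    [0,[0.4,-0.1,0],[0,0,-1.1]],
    [0,[0.9,-0.2,0],[0,0,-2.2]],
    [0,[1.5,-0.4,0],[0,0,-3.3]],
    [0,[2.1,-0.5,0],[0,0,-4.4]],
    [0,[2.7,-0.7,0],[0,0,-5.5]],
    [0,[3.3,-0.8,0],[0,0,-6.6]],
    [0,[3.9,-1.0,0],[0,0,-7.7]],
    [0,[4.5,-1.1,0],[0,0,-8.8]]
  ]
}}

```text
clock: 5.52
tool_pos: [0.6637, -0.0051, 0.1676]
ee_rot: [-1.31, -2.854, 0.002]
wrist_force: [0.6, -0.2, -3.7]
grip_width: 0.0294
finger_force: 60.2
```

```bash
python3 - <<'E'
from h import *
plan(list(dk(-.16,0))+[.16],np.radians(190.25))
E
```

```text
t 5.525 tcp [ 0.6637 -0.0051  0.1676] yaw 130.67324438344636 j [ 0.4215  0.6106 -0.7139  1.5974  0.4349  1.1001  0.3058] F [ 0.5592 -0.2009 -3.7336] w 0.029389204925148932 60.243297815322876
shift [0.4651 0.6358 0.1259] turn [-0.007  -0.0099 -7.4471]
```

Request:
{"name": "send_rows", "arguments": {
  "steps": [
    [0,[0.2,0.2,0],[0,0,-1.1]],
    [0,[0.4,0.5,0],[0,0,-2.2]],
    [0,[0.46,0.6,0],[0,0,-3.3]],
    [0,[0.46,0.6,0],[0,0,-4.4]],
    [0,[0.46,0.6,0],[0,0,-5.5]],
    [0,[0.46,0.6,0],[0,0,-6.6]],
    [0,[0.46,0.6,0],[0,0,-7.3]],
    [0,[0.46,0.6,0],[0,0,-7.3]]
  ]
}}

```text
clock: 6.52
tool_pos: [0.6735, 0.0375, 0.1672]
ee_rot: [0.237, -3.131, 0.0]
wrist_force: [0.3, -0.1, -3.7]
grip_width: 0.0294
finger_force: 60.4
```

```bash
python3 - <<'E'
from h import *
import pickle
w=grab("wrist"); pickle.dump(w,open("w2.pkl","wb"))
cv2.imwrite("pics/w2.png",cv2.resize(w[1][:,:,::-1],(800,600)))
plan(list(dk(-.145,0))+[.06],np.radians(190.25))
E
```

```text
t 6.575 tcp [0.6736 0.0376 0.1674] yaw -171.35208394559544 j [ 0.4738  0.7098 -0.9394  1.5623  0.6041  1.1841  1.1365] F [ 0.4754 -0.0673 -4.6874] w 0.029287771943472814 60.357645750045776
shift [-0.0185  0.3031  1.7891] turn [-0.0018 -0.0088 -0.2003]
```

View pics/w2.png

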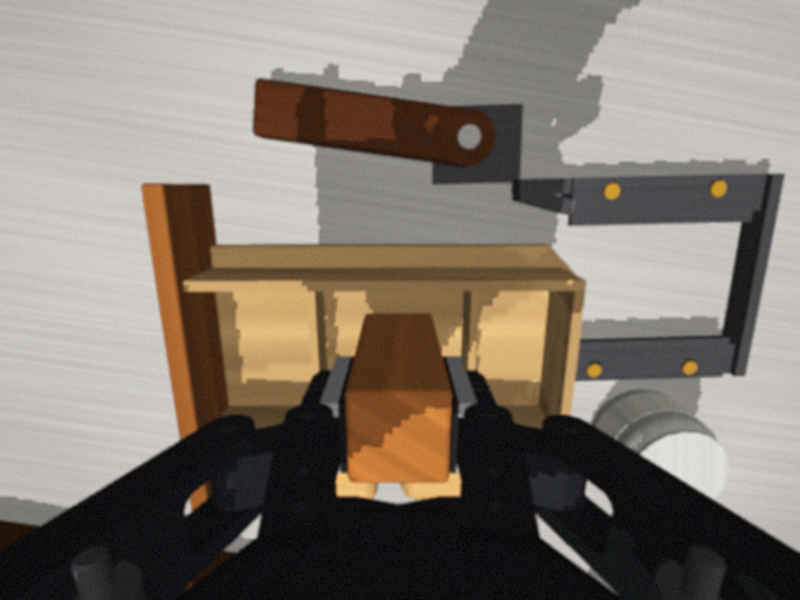

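Wrist view with the tray held: the pin is at (469,137), the rail screws at (612,191), (719,189), (594,370) and (690,368), the keeper tip around (256,108). The tray's flange edge runs (215,247) to (550,245). I'll refine the dock and the tray's offset in the hand from these.

```bash
python3 - <<'E'
from h import *
import pickle
p,im,d=pickle.load(open("w2.pkl","rb"))
c=.7
A=lambda u,v,z:atz(p,u*c,v*c,z)
S=[A(*x,.0215) for x in((612,191),(719,189),(594,370),(690,368))]
for s,x in zip(S,((612,191),(719,189),(594,370),(690,368))): print(s, atd(p,d,x[0]*c,x[1]*c), indk(s))
print("yaws",[np.degrees(np.arctan2(*(b-a)[[1,0]])) for a,b in((S[0],S[1]),(S[2],S[3]),(S[0],S[2]),(S[1],S[3]))], "centre",np.mean(S,0),indk(np.mean(S,0)))
for n,x in(("pin",(469,137)),("tip",(256,108)),("barO",(783,175)),("barO2",(745,376))):
    w=A(*x,.0235 if n in("pin","tip") else .02);print(n,w,indk(w),atd(p,d,x[0]*c-2,x[1]*c+1)[2])
a,b=A(215,247,.1276),A(550,245,.1276);print("flange",a,b,np.degrees(np.arctan2(*(b-a)[[1,0]])))
a,b=A(190,283,.1546),A(583,281,.1546);print("wall",a,b,np.degrees(np.arctan2(*(b-a)[[1,0]])))
print("post",[A(u,v,.2046) for u,v in((346,392),(451,390),(451,480),(346,480))])
print("tool y yaw",np.degrees(np.arctan2(*Ro.from_rotvec(arm.read_state()["ee_rot"]).as_matrix()[[1,0],1])))
E
```

```text
[0.5893 0.1666 0.0215] [0.5894 0.1658 0.023 ] [-0.0212  0.0614]
[0.577  0.2359 0.0215] [0.577  0.2358 0.0217] [0.0492 0.0612]
[0.7132 0.1889 0.0215] [0.7129 0.1885 0.0222] [-0.0213 -0.0644]
[0.7012 0.2584 0.0215] [0.7013 0.2585 0.0213] [ 0.0492 -0.065 ]
yaws [np.float64(100.08109881978713), np.float64(99.78433284175088), np.float64(10.211437792951173), np.float64(10.232896655433311)] centre [0.6452 0.2124 0.0215] [ 0.014  -0.0017]
pin [0.5716 0.068  0.0235] [-0.1151  0.0964] 0.02566285273194252
tip [ 0.5748 -0.0646  0.0235] [-0.2461  0.1169] 0.000275441432924739
barO [0.5615 0.2762 0.02  ] [0.0916 0.0693] 0.020919787726856487
barO2 [0.7018 0.3028 0.02  ] [ 0.0928 -0.0735] 0.0003071801269292629
flange [ 0.6437 -0.0442  0.1276] [0.6214 0.0959 0.1276] 99.03550309807558
wall [ 0.6531 -0.0421  0.1546] [0.6304 0.1013 0.1546] 98.99985578459598
post [array([0.6621, 0.023 , 0.2046]), array([0.6573, 0.0507, 0.2046]), array([0.6851, 0.0559, 0.2046]), array([0.6897, 0.0262, 0.2046])]
tool y yaw 98.6479347821147
```

```bash
sed -i 's/^O=.*/O=np.array([.6476,.1982]);Y=np.radians(100.15)/' h.py; python3 - <<'E'
from h import *
plan(list(dk(-.147,0))+[.055],np.radians(189.8))
print(indk(arm.read_state()["tool_pos"]))
E
```

```text
t 6.575 tcp [0.6736 0.0376 0.1674] yaw -171.35208394559544 j [ 0.4738  0.7098 -0.9394  1.5623  0.6041  1.1841  1.1365] F [ 0.4754 -0.0673 -4.6874] w 0.029287771943472814 60.357645750045776
shift [-0.0411  0.2624  1.8725] turn [-0.0018 -0.0088 -0.144 ]
[-0.1626  0.0027]
```

Request:
{"name": "send_rows", "arguments": {
  "steps": [
    [0,[-0.04,0.26,0.3],[0,0,-0.14]],
    [0,[-0.04,0.26,0.7],[0,0,-0.14]],
    [0,[-0.04,0.26,1.1],[0,0,-0.14]],
    [0,[-0.04,0.26,1.4],[0,0,-0.14]],
    [0,[-0.04,0.26,1.65],[0,0,-0.14]],
    [0,[-0.04,0.26,1.8],[0,0,-0.14]],
    [0,[-0.04,0.26,1.87],[0,0,-0.14]],
    [0,[-0.04,0.26,1.87],[0,0,-0.14]]
  ]
}}

```text
clock: 7.58
tool_pos: [0.6743, 0.0538, 0.0557]
ee_rot: [-0.27, 3.129, -0.0]
wrist_force: [-0.0, 0.4, -3.9]
grip_width: 0.0294
finger_force: 60.4
```

```bash
python3 - <<'E'
from h import *
import pickle
w=grab("wrist"); pickle.dump(w,open("w3.pkl","wb"))
cv2.imwrite("pics/w3.png",cv2.resize(w[1][:,:,::-1],(800,600)))
print(indk(arm.read_state()["tool_pos"]))
plan(list(dk(-.147,0))+[.049],np.radians(189.8))
E
```

```text
[-0.1468 -0.001 ]
t 7.625 tcp [0.6744 0.0539 0.0561] yaw -170.12581512014347 j [ 0.4092  0.8239 -0.8641  1.639   0.7137  1.0211  1.0561] F [-0.136   0.4484 -3.5109] w 0.02946596785983574 60.35136938095093
shift [ 0.0166 -0.0034  0.1183] turn [-0.0003  0.008   0.0093]
```

View pics/w3.png

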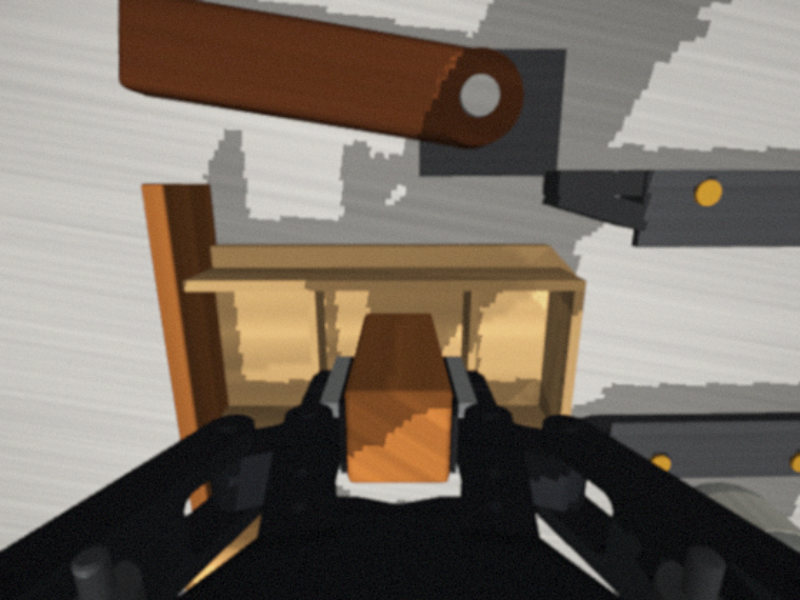

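The tray's nose is at the mouth (nose edge x≈585, flange edge row 246, rail inner edges at rows 246 and 416). I'll check the lateral centring.

```bash
python3 - <<'E'
from h import *
import pickle
p,im,d=pickle.load(open("w3.pkl","rb"))
c=.7
A=lambda u,v,z:indk(atz(p,u*c,v*c,z))*1000
print("lips",A(660,246,.02),A(780,246,.02),A(720,416,.02),A(790,415,.02))
S=[A(709,193,.0215),A(660,464,.0215)];print("screws",S)
print("flange edge L, top z.016",A(300,247,.016),A(540,245,.016),"wall",A(300,282,.043),A(550,281,.043))
print("post",[A(u,v,.093) for u,v in((346,391),(451,390),(451,481),(346,481))],"mouth",A(545,190,.02),"pin",A(480,95,.025))
E
```

```text
lips [-36.4599  41.4581] [14.7156 41.4365] [  4.7826 -38.0968] [ 38.4505 -38.0329]
screws [array([-20.7247,  62.9281]), array([-20.5048, -62.6802])]
flange edge L, top z.016 [-186.8894   40.9881] [-85.3703  41.4218] wall [-181.5698   31.8397] [-89.457   31.8302]
post [array([-159.5198,   12.9835]), array([-131.3581,   13.1575]), array([-130.5008,  -15.5587]), array([-160.5914,  -15.4298])] mouth [-86.4675  64.0154] pin [-114.9508   98.1335]
```

Request:
{"name": "send_rows", "arguments": {
  "steps": [
    [0,[0.04,0,0.08],[0,0,0]],
    [0,[0.04,0,0.11],[0,0,0]],
    [0,[0.04,0.2,0.11],[0,0,0]],
    [0,[0.04,0.4,0.11],[0,0,0]],
    [0,[0.04,0.6,0.11],[0,0,0]],
    [0,[0.04,0.8,0.11],[0,0,0]],
    [0,[0.04,1.0,0.11],[0,0,0]],
    [0,[0.04,1.2,0.11],[0,0,0]]
  ]
}}

```text
clock: 8.62
tool_pos: [0.6592, 0.1251, 0.0489]
ee_rot: [-0.271, 3.13, -0.0]
wrist_force: [-0.7, -0.5, -3.6]
grip_width: 0.0293
finger_force: 60.4
```

```bash
python3 - <<'E'
from h import *
print(indk(arm.read_state()["tool_pos"]))
plan(list(dk(0,0.001))+[.0485],np.radians(189.8))
E
```

```text
[-0.0739  0.0015]
t 8.625 tcp [0.6592 0.1251 0.0489] yaw -170.10777935962602 j [ 0.3015  0.8247 -0.8582  1.6565  0.7188  1.0045  0.9403] F [-0.6608 -0.5257 -3.635 ] w 0.02928078661759463 60.37437915802002
shift [-0.0027  1.2324  0.006 ] turn [-0.0005  0.0003  0.0115]
```

No contact forces so far, nose under the lips. On to home.

Request:
{"name": "send_rows", "arguments": {
  "steps": [
    [0,[0,0.2,0.01],[0,0,0]],
    [0,[0,0.4,0.01],[0,0,0]],
    [0,[0,0.6,0.01],[0,0,0]],
    [0,[0,0.8,0.01],[0,0,0]],
    [0,[0,0.95,0.01],[0,0,0]],
    [0,[0,1.05,0.01],[0,0,0]],
    [0,[0,1.13,0.01],[0,0,0]],
    [0,[0,1.13,0.01],[0,0,0]]
  ]
}}

```text
clock: 9.62
tool_pos: [0.648, 0.1917, 0.0487]
ee_rot: [-0.271, 3.129, 0.001]
wrist_force: [1.0, -3.1, 5.0]
grip_width: 0.0292
finger_force: 61.4
```

Request:
{"name": "send_rows", "arguments": {
  "steps": [
    [0,[0,0.04,0.01],[0,0,0]],
    [0,[0,0.08,0.02],[0,0,0]],
    [0,[0,0.11,0.02],[0,0,0]],
    [0,[0,0.13,0.02],[0,0,0]],
    [0,[0,0.13,0.02],[0,0,0]]
  ]
}}

```text
clock: 10.25
tool_pos: [0.6484, 0.195, 0.0491]
ee_rot: [-0.265, 3.128, -0.009]
wrist_force: [-0.7, -11.3, 14.0]
grip_width: 0.0294
finger_force: 62.6
```

```bash
python3 - <<'E'
from h import *
print(indk(arm.read_state()["tool_pos"]))
plan(list(dk(0,0.001))+[.0485],np.radians(189.8))
E
```

```text
[-0.0033 -0.0002]
t 10.25 tcp [0.6484 0.195  0.0491] yaw -170.30561641846015 j [ 0.187   0.8294 -0.8519  1.6412  0.7216  1.0126  0.8336] F [ -0.7445 -11.2731  14.0039] w 0.029409207793133114 62.62668013572693
shift [0.0212 0.0551 0.009 ] turn [-0.0441  0.0126 -0.0132]
```

Request:
{"name": "send_rows", "arguments": {
  "steps": [
    [0,[0,0,-0.03],[0,0,0]],
    [0,[0,0.03,-0.03],[0,0,0]],
    [0,[0,0.06,-0.03],[0,0,0]],
    [0,[0,0.06,-0.03],[0,0,0]]
  ]
}}

```text
clock: 10.75
tool_pos: [0.648, 0.1959, 0.0493]
ee_rot: [-0.265, 3.129, -0.015]
wrist_force: [1.7, -15.1, 9.4]
grip_width: 0.0297
finger_force: 62.2
```

```bash
python3 - <<'E'
from h import *
import pickle
w=grab("wrist"); pickle.dump(w,open("w4.pkl","wb"))
cv2.imwrite("pics/w4.png",cv2.resize(w[1][:,:,::-1],(800,600)))
print(indk(arm.read_state()["tool_pos"]))
plan(list(dk(0,0.001))+[.0485],np.radians(189.8))
E
```

```text
[-0.0023  0.    ]
t 10.8 tcp [0.648  0.1959 0.0493] yaw -170.30674864781815 j [ 0.1828  0.829  -0.8504  1.64    0.722   1.0162  0.8309] F [  1.4325 -15.8147   9.028 ] w 0.029454342206611632 62.15689659118652
shift [0.0164 0.0382 0.013 ] turn [-0.0698  0.0021 -0.0134]
```

View pics/w4.png

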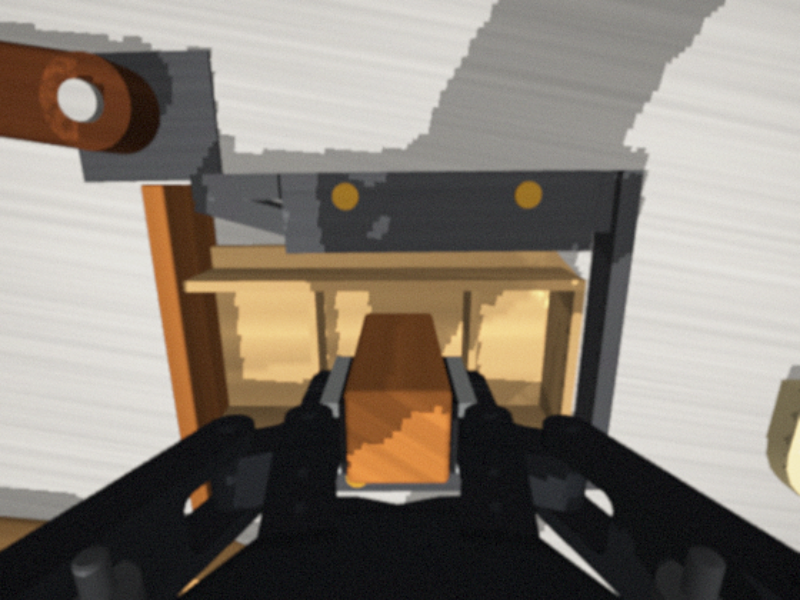

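The tray is in the rails with its end board against the rail ends: it stopped firmly at about 15 N, TCP at dock x≈-2 mm. I'll release and rise.

Request:
{"name": "send_rows", "arguments": {
  "steps": [
    [0,[0,-0.05,0],[0,0,0]],
    [80,[0,-0.05,0],[0,0,0]],
    [80,[0,-0.05,0],[0,0,0]],
    [80,[0,-0.05,0],[0,0,0]],
    [80,[0,-0.05,0],[0,0,0]],
    [80,[0,-0.05,-0.4],[0,0,0]],
    [80,[0,-0.05,-1.2],[0,0,0]],
    [80,[0,-0.05,-2.0],[0,0,0]]
  ]
}}

```text
clock: 11.8
tool_pos: [0.6463, 0.1998, 0.1719]
ee_rot: [-0.271, 3.129, 0.001]
wrist_force: [0.7, 0.8, 0.3]
grip_width: 0.0685
finger_force: 0.0
```

Request:
{"name": "send_rows", "arguments": {
  "steps": [
    [40,[-0.5,-0.8,-0.5],[0,0,0]],
    [0,[-1.2,-1.6,-0.6],[0,0,0]],
    [0,[-1.5,-2.4,-0.6],[0,0,0]],
    [0,[-1.5,-3.2,-0.6],[0,0,0]],
    [0,[-1.5,-3.5,-0.6],[0,0,0]],
    [0,[-1.5,-3.5,-0.6],[0,0,0]]
  ]
}}

```text
clock: 12.55
tool_pos: [0.7711, 0.0069, 0.206]
ee_rot: [-0.267, 3.129, 0.001]
wrist_force: [0.0, 0.5, 0.4]
grip_width: -0.0003
finger_force: 0.0
```

```bash
python3 - <<'E'
from h import *
import pickle
w=grab("wrist"); pickle.dump(w,open("w5.pkl","wb"))
cv2.imwrite("pics/w5.png",cv2.resize(w[1][:,:,::-1],(800,600)))
print(indk(arm.read_state()["tool_pos"]))
plan(list(dk(-.22,0.165))+[.06],np.radians(189.8))
E
```

```text
[-0.2075 -0.0877]
t 12.6 tcp [0.7705 0.0094 0.206 ] yaw -170.05950052103083 j [ 0.4084  0.8121 -0.9094  1.2553  0.6247  1.3576  1.2783] F [-0.2766  0.2816 -0.4345] w -0.00020500449142669006 0.0
shift [ 4.2135 -0.227   2.4285] turn [0.011  0.0065 0.0176]
```

View pics/w5.png

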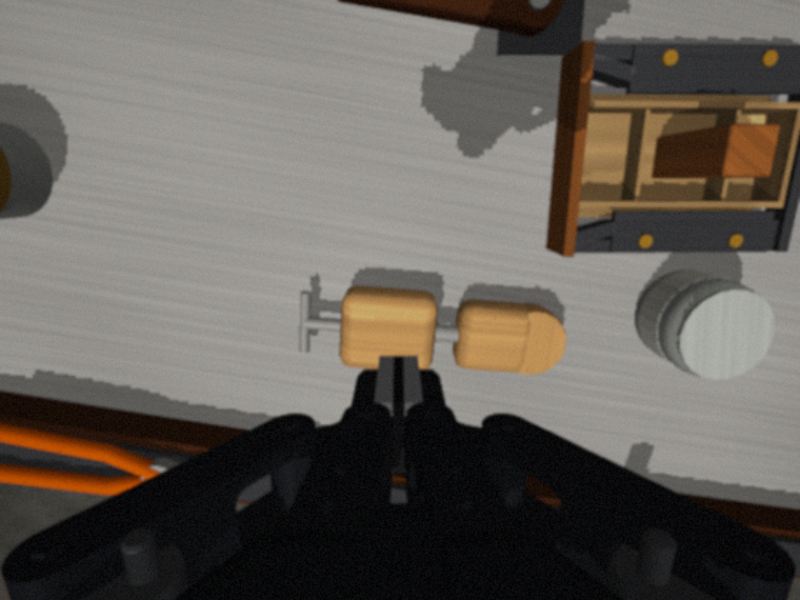

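The tray sits flush in the rails, post top centre near (751,151). I had mirrored dock y, so the hand is on the stretcher side, high and clear. Next: check the post, then work out the arc for the turn-button.

```bash
cat >> h.py <<'E'
def arc(ths,rho=.115,z=.010,hx=.0145,hy=.011):
    s=arm.read_state(); T=Ro.from_rotvec(s["ee_rot"])
    for t in ths:
        a=np.radians(t);c,n=np.cos(a),np.sin(a)
        h=.017+hy*abs(c)+hx*abs(n)
        q=np.array([-.1145,.0975])+rho*np.array([-c,-n])-h*np.array([n,-c])
        print(t,q,T.inv().apply(np.r_[dk(*q),z]-s["tool_pos"])/.06)
E
python3 - <<'E'
from h import *
import pickle
p,im,d=pickle.load(open("w5.pkl","rb"));c=.7
A=lambda u,v,z:indk(atz(p,u*c,v*c,z))*1000
print("post",A(751,151,.085),"screws",A(671,58,.0215),A(770,58,.0215),A(646,241,.0215),A(737,241,.0215),"board",A(580,42,.04),A(548,248,.04))
arc([-18])
E
```

```text
post [-1.8534 -2.3569] screws [-20.3217  62.5949] [49.2369 63.2218] [-20.1001 -63.0413] [ 50.481  -63.2258] board [-91.2799  66.9258] [-101.0223  -65.3798]
-18 [-0.214   0.1634] [ 4.1883 -0.1282  3.262 ]
```

Request:
{"name": "send_rows", "arguments": {
  "steps": [
    [0,[0.8,0,0],[0,0,0]],
    [0,[1.7,-0.05,0],[0,0,0]],
    [0,[2.6,-0.1,0],[0,0,0]],
    [0,[3.4,-0.1,0],[0,0,0]],
    [0,[4.0,-0.1,0],[0,0,0]],
    [0,[4.2,-0.1,0.5],[0,0,0]],
    [0,[4.2,-0.1,1.3],[0,0,0]],
    [0,[4.2,-0.1,2.0],[0,0,0]]
  ]
}}

```text
clock: 13.6
tool_pos: [0.5229, -0.0387, 0.0845]
ee_rot: [-0.277, 3.128, -0.0]
wrist_force: [0.4, -1.3, 0.5]
grip_width: 0.0001
finger_force: 0.0
```

```bash
python3 - <<'E'
from h import *
plan(list(dk(-.214,0.1634))+[.01],np.radians(189.8))
print(indk(arm.read_state()["tool_pos"]))
E
```

```text
t 13.6 tcp [ 0.5229 -0.0387  0.0845] yaw -169.87020308347726 j [ 0.7129  0.6039 -0.9541  1.9893  0.6434  0.8825  1.1566] F [ 0.3843 -1.2819  0.4857] w 8.514021890177239e-05 0.0
shift [-0.017  -0.0464  1.2416] turn [-0.0008  0.0064  0.0412]
[-0.2112  0.1645]
```

Request:
{"name": "send_rows", "arguments": {
  "steps": [
    [0,[0,-0.04,0.5],[0,0,0]],
    [0,[0,-0.04,0.9],[0,0,0]],
    [0,[0,-0.04,1.15],[0,0,0]],
    [0,[0,-0.04,1.23],[0,0,0]],
    [0,[0,-0.04,1.23],[0,0,0]]
  ]
}}

```text
clock: 14.22
tool_pos: [0.5244, -0.0429, 0.0116]
ee_rot: [-0.272, 3.129, 0.0]
wrist_force: [0.9, -0.7, 0.2]
grip_width: -0.0
finger_force: 0.0
```

```bash
python3 - <<'E'
from h import *
plan(list(dk(-.214,0.1634))+[.01],np.radians(189.8))
arc(range(-10,91,10))
E
```

```text
t 14.225 tcp [ 0.5244 -0.0429  0.0116] yaw -170.05723342789858 j [ 0.6369  0.7013 -0.8458  2.0254  0.7702  0.7665  1.0601] F [ 0.9466 -0.6905  0.2427] w -3.321529833994524e-05 0.0
shift [-0.0058  0.0267  0.0269] turn [-0.0001  0.0058  0.0178]
-10 [-0.2225  0.1474] [-0.2737 -0.1137  0.0271]
0 [-0.2295  0.1255] [-0.6384 -0.2294  0.0274]
10 [-0.233   0.1074] [-0.9399 -0.287   0.0277]
20 [-0.2336  0.0885] [-1.255  -0.2956  0.0279]
30 [-0.231   0.0693] [-1.576  -0.2507  0.0282]
40 [-0.2249  0.0502] [-1.8932 -0.1487  0.0285]
50 [-0.2154  0.032 ] [-2.1956  0.0118  0.0287]
60 [-0.2024  0.0154] [-2.4712  0.2296  0.0289]
70 [-0.1861  0.0012] [-2.7075  0.5007  0.0291]
80 [-0.1672 -0.01  ] [-2.8928  0.8179  0.0293]
90 [-0.146  -0.0175] [-3.0167  1.1709  0.0294]
```

Request:
{"name": "send_rows", "arguments": {
  "steps": [
    [0,[-0.27,-0.11,0.02],[0,0,0]],
    [0,[-0.64,-0.23,0.02],[0,0,0]],
    [0,[-0.94,-0.29,0.02],[0,0,0]],
    [0,[-1.25,-0.3,0.02],[0,0,0]],
    [0,[-1.57,-0.25,0.02],[0,0,0]],
    [0,[-1.9,-0.15,0.02],[0,0,0]],
    [0,[-2.2,0.01,0.02],[0,0,0]],
    [0,[-2.2,0.01,0.02],[0,0,0]]
  ]
}}

```text
clock: 15.22
tool_pos: [0.6553, -0.019, 0.011]
ee_rot: [-0.272, 3.127, 0.002]
wrist_force: [-0.1, -0.0, 0.1]
grip_width: 0.0001
finger_force: 0.0
```

```bash
python3 - <<'E'
from h import *
plan(list(dk(-.214,0.1634))+[.01],np.radians(189.8))
arc(range(50,91,10))
E
```

```text
t 15.225 tcp [ 0.6553 -0.019   0.011 ] yaw -170.06249125988464 j [ 0.5071  0.8454 -0.8206  1.714   0.7537  0.9252  1.1203] F [-0.1238 -0.0251  0.1346] w 0.00010366951718786994 0.0
shift [2.2109 0.0116 0.0117] turn [0.0055 0.0181 0.0172]
50 [-0.2154  0.032 ] [ 0.0211 -0.0031  0.0173]
60 [-0.2024  0.0154] [-0.2544  0.2147  0.0181]
70 [-0.1861  0.0012] [-0.4907  0.4858  0.0189]
80 [-0.1672 -0.01  ] [-0.676   0.803   0.0196]
90 [-0.146  -0.0175] [-0.7998  1.1561  0.0202]
```

Request:
{"name": "send_rows", "arguments": {
  "steps": [
    [0,[-0.25,0.21,0.01],[0,0,0]],
    [0,[-0.49,0.48,0.01],[0,0,0]],
    [0,[-0.59,0.65,0.01],[0,0,0]],
    [0,[-0.68,0.8,0.01],[0,0,0]],
    [0,[-0.75,0.98,0.01],[0,0,0]],
    [0,[-0.79,1.1,0.01],[0,0,0]],
    [0,[-0.79,1.1,0.01],[0,0,0]]
  ]
}}

```text
clock: 16.1
tool_pos: [0.6896, 0.054, 0.0095]
ee_rot: [-0.272, 3.129, 0.001]
wrist_force: [-1.0, -0.4, 0.4]
grip_width: 0.0002
finger_force: 0.0
```

```bash
python3 - <<'E'
from h import *
import pickle
w=grab("wrist"); pickle.dump(w,open("w6.pkl","wb"))
cv2.imwrite("pics/w6.png",cv2.resize(w[1][:,:,::-1],(800,600)))
print(indk(arm.read_state()["tool_pos"]))
arc([88,90])
E
```

```text
[-0.1501 -0.0158]
88 [-0.1504 -0.0163] [-0.0085 -0.0052 -0.0088]
90 [-0.146  -0.0175] [-0.0279  0.0677 -0.0088]
```

View pics/w6.png

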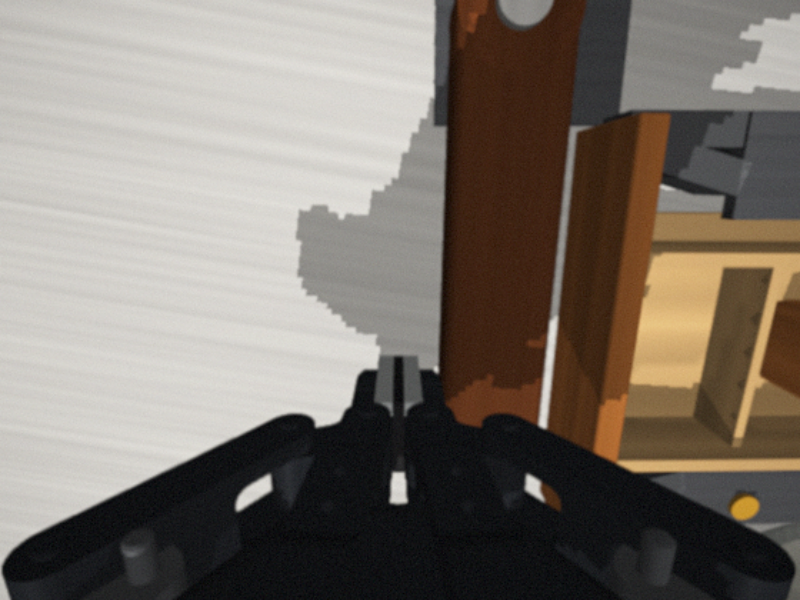

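The bar lies nearly across behind the end board: left edge (450,60) to (442,380), right edge (582,60) to (546,380). I'll measure its angle.

```bash
python3 - <<'E'
from h import *
import pickle
p,im,d=pickle.load(open("w6.pkl","rb"));c=.7
A=lambda u,v,z:indk(atz(p,u*c,v*c,z))*1000
for z,pr in((.023,[(452,60),(443,380)]),(.023,[(580,60),(546,380)]),(.04,[(642,115),(596,460)]),(.04,[(669,115),(618,460)])):
    a,b=A(*pr[0],z),A(*pr[1],z); print(a,b,"angle",np.degrees(np.arctan2(-(b-a)[1],-(b-a)[0])))
print("pin",A(525,5,.025), [atd(p,d,500*c,v*c)[2] for v in (100,200,300)])
E
```

```text
[-133.2405   83.6572] [-133.3914  -10.3472] angle 89.90800579099772
[-98.5909  83.7452] [-99.6683 -10.5175] angle 89.34510882409569
[-88.74    67.5004] [-88.4388 -28.8583] angle 90.17909474531234
[-82.1078  67.5435] [-81.7305 -28.9347] angle 90.22410702791929
pin [-114.9342   96.1028] [np.float64(0.022319862674531704), np.float64(0.02303396248288403), np.float64(0.022258303403180357)]
```

The bar is at about 89.6° and the end board's outer face is at -88.6 mm (-88 is home). I'll retreat and hand in.

Request:
{"name": "send_rows", "arguments": {
  "steps": [
    [0,[0,-0.3,0],[0,0,0]],
    [0,[0,-0.6,-0.2],[0,0,0]],
    [0,[0,-0.7,-0.9],[0,0,0]],
    [0,[0,-0.7,-1.8],[0,0,0]],
    [0,[0,-0.7,-2.7],[0,0,0]],
    [0,[0,-0.7,-3.0],[0,0,0]],
    [0,[0,-0.7,-3.0],[0,0,0]]
  ]
}}

```text
clock: 17.02
tool_pos: [0.6974, 0.0099, 0.1909]
ee_rot: [-0.267, 3.127, -0.001]
wrist_force: [0.0, 0.4, -0.2]
grip_width: 0.0001
finger_force: 0.0
```

```bash
python3 - <<'E'
from h import *
p,im,d=grab("wrist"); c=.7
cv2.imwrite("pics/w7.png",cv2.resize(im[:,:,::-1],(800,600)))
print(arm.read_state()["tool_pos"])
E
```

```text
[0.6964 0.0098 0.1888]
```

View pics/w7.png

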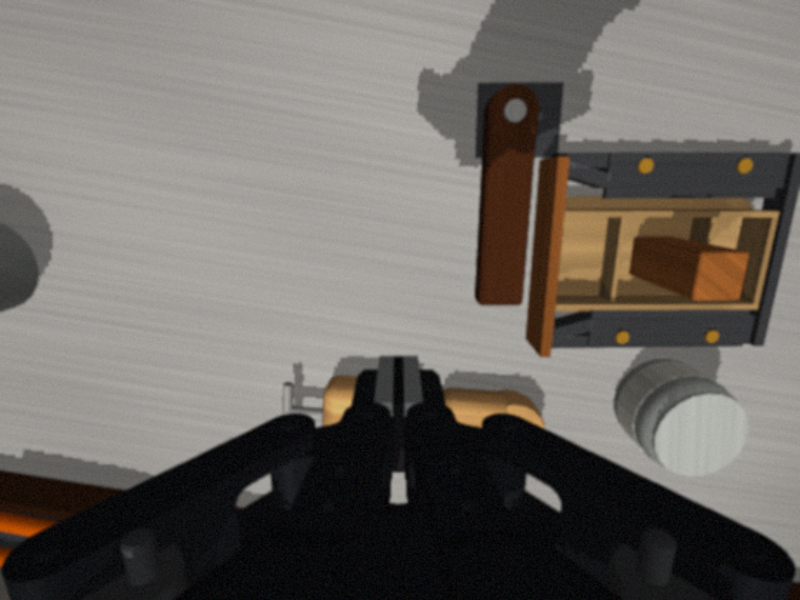

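The tray is home, the button (515,110)–(500,303) lies across behind the end board, and the hand is clear.

```bash
python3 -c "
from plant import arm
print(arm.hand_in())"
```

```text
the job is handed in; nothing more can be done
None
```

I turned the tray end for end and slid it home in the rails (post about 2 mm from home both ways), turned the turn-button across behind its end board (about 89.6°), cleared the hand without bumping anything, and handed the job in at about 17 s; no verdict came back.

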